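# Dock the wide plug-in module and lock it

## Robot

A 6-joint arm with a two-finger parallel gripper is mounted at the origin on the work surface. World frame = base frame: x ahead of the robot, y to its left, z up, the work surface at z = 0. Lengths are in m, angles in rad, forces in N, time in s.
With the tool pointing down it reaches from about 0.4 to 0.825 m from the base axis. Payload 7 kg.
Tool frame: the origin (TCP) lies at the very end of the fingers, on their centre line; the grasp point (between the pads) lies 19 mm behind it; z points along the fingers, y is the direction in which the jaws open and shut (so a half turn about z gives the same grasp; the last joint's range is limited). The gripper opens to 88 mm and grips with 3 to 60 N. Pads are 19 mm wide; open, the fingers measure 130 mm over their backs; the gripper's body (78 mm by 193 mm) begins 47 mm behind the grasp point.
Start: joints at [-0.948, 0.359, 0.012, 0, -1.224, -0.288], TCP at [0.222, -0.638, 0.227] pointing down, gripper open.
Joint ranges: [-3.07, 3.07], [-1.43, 2.12], [-1.02, 1.25], [-3.03, 1.67], [-3.05, -0], [-3.03, 3.03]. Speed limits (rad/s): [2.39, 2.39, 3.01, 3.14, 3.14, 3.14].

## Interface

Orientations are given as [roll, pitch, yaw] about the fixed x, y, z axes, in that order (R = Rz(yaw) Ry(pitch) Rx(roll)).
In Python, from station import arm gives the robot as it stands.
- The arm moves only by the shell command python3 -m inch 'ROWS' [FORCE]. ROWS is text: rows parted by semicolons, each of 7 numbers parted by spaces: the closure, from 0 (fully open) to 1 (shut), then the shift along the tool's x, y, z each as a share of 300 mm, from -1 to 1, then the turn, a rotation vector about the tool's x, y, z each as a share of 60 degrees, from -1 to 1. In form: grip tx ty tz rx ry rz; .... A call has 1 to 12 rows; each row is the pose to reach, as a shift and turn from the pose commanded when the call began, along the tool's axes at that moment; what a row does not reach only later rows make up. A row lasts 1/10 s, in which the tool goes at most 50 mm and 8.59 degrees, less where a joint would pass 70% of its speed; a pose out of reach is approached as far as the arm can. A call with a number of a shift or a turn outside -1 to 1 is refused whole. A call with a gripper value outside its range is refused whole. The fingers move at their own pace and stop on an object; FORCE is the grip in N (left out, the last holds). Time passes only in rows, so rows that repeat a pose let the fingers close. It gives the time, the measured TCP pose, the force and the opening at its end, in the units of the state.
- arm.get_state(): the state, without advancing time (a new reading comes with each control period).
- arm.grab_frame(name): name is "scene" or "top" or "wrist"; returns a dict with "img" (420x560x3 uint8, red, green, blue), "range_z" (420x560 float32, m along the optical axis (not along the pixel's ray), 0 where there is no reading), "fx", "fy", "cx", "cy" (pixels), "extrinsics" (4x4, takes a point from world to camera coordinates); the wrist camera has in their place "tool_from_camera" (4x4, takes a point from camera to tool coordinates, whose origin is the TCP and whose axes are the flange's). Camera axes: x right, y up, looking along -z (the intrinsics and any distortion apply to the point x, -y, -z); pixel columns grow to the right and rows downward; lengths in m; the calibration is good to about 2 mm. A picture is of the moment at which its call begins: read the wrist's pose just before it.
- arm.job_done(): hands the job in, once; it reports no verdict.
The state is a dict: "t": time; "q": joint angles; "qd": joint speeds; "joint_efforts": joint torques, N m; "eef_pos": TCP position; "ee_rot": TCP orientation; "force": force on the tool from outside, world axes, zero at the start; "moment": the same for the moment, N m; "width": finger opening in m.
Only numpy, scipy, OpenCV 4.12 (cv2) and the standard library are available. Lean on these libraries where they do the work, as an engineer would, in place of code of your own. Each camera call takes 0.05 s, during which the arm holds its last target.

## Task

Two flat plug-in modules lie on the blue mat. Draw the sliding keeper bar fully back out of the docking frame's mouth, slide the wider module all the way home into the frame against its connector block (its far guide fence can square it up), then slide the keeper bar fully across behind the module to lock it in. Leave the narrower module and the other things on the bench where they are, and let go at the end.

Things in the scene. Friction and masses are not known exactly. Their poses are not given: they have to be found in the camera images.
- dock: Grey docking frame, fixed. Origin on the bench at the centre of the slot's mouth; x points into the slot (about world -y), y away from the robot (about world +x). Slot 83 mm wide (walls at y = +-41.5 mm), 90 mm deep to the black connector block (28 mm high). Walls 23 mm high; lips reach 9 mm in over both edges, 18 mm up; open above between them.
- fence_end (a point): Outer end of the guide fence, top edge of its inner face, 22 mm above the bench (dock x = -400, y = +41.5 mm). The fence is the slot's far wall carried straight on out of the mouth, 12 mm thick. Axes as the dock's.
- lead_in (a point): Top of the near slot wall at the mouth (dock x = 0, y = -41.5 mm, 22 mm up). From here a flared lead-in reaches out to x = -15 mm, opening 7 mm wider. Next to it the keeper's channel, two cheeks 16 mm high, takes up dock x = -14.5 to -44.5 mm, y = -50 to -126 mm.
- home (a point): The point on the bench, 35 mm inside the mouth on the slot's centre line, where the wide module's origin lies when it is fully home; axes as the dock's. The module's trailing edge then stands 20 mm outside the mouth (dock x = -20 mm).
- keeper (a joint): Position in m of the sliding steel keeper bar (70 mm long, 12 mm wide, top 13 mm up) along the dock's y, at dock x = -35.5 to -23.5 mm. 0: drawn fully back, its tip at dock y = -48 mm, clear of the module's path; 0.050: fully across, tip at dock y = +2 mm, behind a module that is home. It moves with about 1.5 N and stays where left.
- keeper_post (a point): Centre of the top of the keeper's upright round steel post, 14 mm in diameter, top 65 mm above the bench, by which the bar is pushed or pinched; it stands 60 mm behind the bar's tip, on the bar's outer end (dock x = -29.5 mm, dock y = keeper value - 108 mm). Axes as the dock's.
- module_wide: The wider plug-in module: a flat aluminium slab 110 mm long (x), 80 mm wide (y), 14 mm thick, about 0.26 kg, dark ribbed top, too wide for most grippers. Origin at the centre of its underside; x points to its brass-contact leading end, which goes into the slot first.
- module_narrow: The narrower plug-in module, not to be docked: alike but 62 mm wide (110 x 62 x 14 mm). Origin at the centre of its underside, x along its length.
- spool: Bystander: grey spool standing on end, 64 mm in diameter, 50 mm high; origin under its centre.
- heatsink: Bystander: dark finned heat sink 90 x 60 x 32 mm; origin under its centre.
- flux: Bystander: clear bottle, 48 mm in diameter, 110 mm high; origin under its centre.
- driver: Bystander: screwdriver lying flat, 180 mm long along x.
Mind the look-alikes: they are no part of the job. Leave any green or pink look-alike of the module_wide alone.

How it is judged:
On the way, in this order (a step that is already met when the one before it is completed fails the run):
1. the keeper is drawn back clear of the mouth (value of joint keeper below 0.01 m), for 0.1 s.
2. the wide module is fully home in the slot (x of module_wide in the frame of home between -0.0035 and 0.004 m and y of module_wide in the frame of home between -0.004 and 0.004 m and height (world z) of module_wide below 0.005 m and angle between the x axis of module_wide and the x axis of home, either way round below 0.05 rad), for 0.2 s.
At the end, for the whole second after the job is handed in: The wide module lies flat in the slot, leading edge within 3.5 mm of the connector block, centred within 4 mm and straight within 0.05 rad, at rest; the keeper bar is across behind it (joint above 0.042 m); the narrow module and the other bystanders are within 30 mm of where they started (all of step 2 and value of joint keeper above 0.042 m and linear speed of module_wide below 0.01 m/s and distance of each of module_narrow, spool, heatsink, flux, driver from where it was at the start of the episode below 0.03 m); the robot touches nothing.
It fails at once if the narrow module or another bystander is shifted more than 30 mm (distance of any of module_narrow, spool, heatsink, flux, driver from where it was at the start of the episode above 0.03 m).
It also fails if it takes over 69 s, if anything falls off the work surface, if the arm or the gripper's body presses on something with over 40 N, if the wrist force passes 120 N, or if a joint passes its speed limit or range.

## Working session

There is one attempt and no reset: what is moved stays moved. The work goes in short steps, Python scripts to look and compute and a shell command to move; the robot and the scene stay as the last step left them, time stands still between calls to the robot, and variables do not carry over. Pictures are saved under pics/ and viewed, and the job is handed in when it is done.

```bash
ls; mkdir -p pics
cat > h.py <<'E'
import numpy as np, cv2, json
from station import arm
from scipy.spatial.transform import Rotation as R
def save(n,img): cv2.imwrite(f'pics/{n}.png',cv2.cvtColor(img,cv2.COLOR_RGB2BGR))
def tool():
    s=arm.get_state(); T=np.eye(4); T[:3,:3]=R.from_euler('xyz',s['ee_rot']).as_matrix(); T[:3,3]=s['eef_pos']; return T
def grab(name):
    T=tool(); f=arm.grab_frame(name)
    f['w2']= (T@np.asarray(f['tool_from_camera'])) if name=='wrist' else np.linalg.inv(np.asarray(f['extrinsics']))
    return f
def ray(f,u,v,z):
    d=f['w2'][:3,:3]@np.array([(u-f['cx'])/f['fx'],-(v-f['cy'])/f['fy'],-1]); o=f['w2'][:3,3]
    return o+d*(z-o[2])/d[2]
def cloud(f):
    Z=f['range_z']; v,u=np.mgrid[:Z.shape[0],:Z.shape[1]]
    P=np.stack([(u-f['cx'])/f['fx']*Z,-(v-f['cy'])/f['fy']*Z,-Z],-1)
    W=P@f['w2'][:3,:3].T+f['w2'][:3,3]; W[Z==0]=np.nan; return W
def proj(f,p):
    c=np.linalg.inv(f['w2'])@np.append(p,1); return f['cx']+f['fx']*c[0]/-c[2], f['cy']+f['fy']*c[1]/c[2]
E
python3 - <<'E'
from h import *
print(arm.get_state())
for n in ['scene','top','wrist']:
    f=grab(n); save(n+'0',f['img']); np.savez(f'{n}0.npz',**{k:v for k,v in f.items()})
    print(n,[f[k] for k in('fx','fy','cx','cy')],f['w2'].round(3).tolist(), [k for k in f])
E
```

```text
pics
{'t': 0.0, 'q': array([-9.47869872e-01,  3.59415878e-01,  1.10598714e-02, -3.53046705e-04,
       -1.22409652e+00, -2.88107501e-01]), 'qd': array([ 7.98982589e-04,  8.16087368e-05, -9.17430641e-04, -4.15413910e-05,
        3.77111390e-05,  1.56201481e-03]), 'joint_efforts': array([ 1.23708454e-03, -5.82721031e+01,  2.93056995e+01,  6.99707955e+00,
        6.86865402e-03, -1.83443558e-04]), 'eef_pos': array([ 0.22162332, -0.6370622 ,  0.22560386]), 'ee_rot': array([ 3.13991041e+00, -1.52431993e-04, -2.80689381e+00]), 'force': array([ 0.17876874, -0.78073021, -0.12005532]), 'moment': array([ 0.04097303,  0.03511109, -0.00449707]), 'width': 0.08754500150504843}
scene [490.52306300945156, 490.52306300945156, 285.0779261725338, 210.83482550367683] [[0.807, -0.498, 0.318, 0.969], [0.59, 0.691, -0.417, -0.467], [-0.012, 0.524, 0.852, 1.098], [0.0, 0.0, 0.0, 1.0]] ['img', 'range_z', 'fx', 'fy', 'cx', 'cy', 'extrinsics', 'w2']
top [383.7173642124385, 383.7173642124385, 274.72926716266124, 213.55873158140443] [[0.018, 0.988, -0.151, 0.456], [-1.0, 0.019, 0.009, 0.026], [0.011, 0.15, 0.989, 0.977], [0.0, 0.0, 0.0, 1.0]] ['img', 'range_z', 'fx', 'fy', 'cx', 'cy', 'extrinsics', 'w2']
wrist [342.65571465144853, 342.65571465144853, 276.5785507750366, 209.37845436811924] [[-0.329, -0.898, -0.292, 0.142], [0.944, -0.312, -0.102, -0.665], [0.0, -0.309, 0.951, 0.383], [0.0, 0.0, 0.0, 1.0]] ['img', 'range_z', 'fx', 'fy', 'cx', 'cy', 'tool_from_camera', 'w2']
```

View pics/scene0.png

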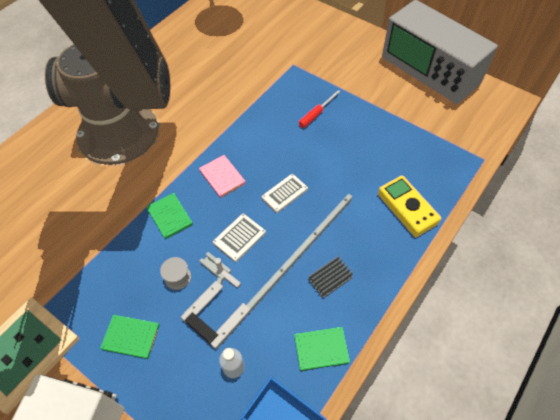

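View pics/top0.png

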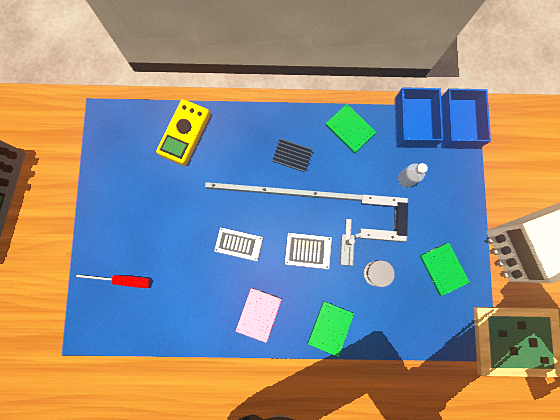

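View pics/wrist0.png

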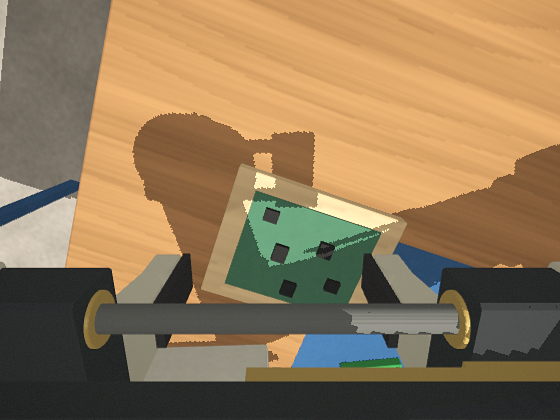

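The scene view shows two ribbed modules at (239,237) and (285,192), the dock at (205,315) and the keeper at (220,268). In the top view the wide module is probably at (308,250) and the narrow one at (239,243). The look-alikes are pink at (259,315) and green at (331,328), (444,269) and (351,128). I'll crop close and measure.

Run:
```python
from h import *
f=dict(np.load('top0.npz')); 
c=f['img'][170:300,195:425]; save('crop0',cv2.resize(c,None,fx=3.4,fy=3.4,interpolation=cv2.INTER_CUBIC))
g=dict(np.load('scene0.npz'))
c=g['img'][170:360,140:370]; save('crop1',cv2.resize(c,None,fx=3.1,fy=3.1,interpolation=cv2.INTER_CUBIC))
for n,f in(('top',f),('scene',g)):
  W=cloud(f); hsv=cv2.cvtColor(f['img'],cv2.COLOR_RGB2HSV)
  m=((hsv[...,1]<80)).astype(np.uint8)  # non-blue
  inb=(W[...,0]>.3)&(W[...,0]<.8)&(W[...,1]>-.45)&(W[...,1]<.4)
  m=m*inb.astype(np.uint8)
  k,l,st,ce=cv2.connectedComponentsWithStats(m)
  for i in range(1,k):
    if st[i,4]<60: continue
    w=W[l==i]; xy=w[:,:2].astype(np.float32)
    r=cv2.minAreaRect(xy)
    print(n,ce[i].round(),st[i,4],'xy',np.nanmedian(w,0).round(3),'zmax',np.nanpercentile(w[:,2],95).round(3),np.round(r[0],3),np.round(r[1],3),round(r[2],1))
```

```text
top [292. 152.] 500 xy [ 0.761 -0.023  0.03 ] zmax 0.034 [ 0.758 -0.024] [0.09  0.054] 71.3
top [288. 165.] 71 xy [ 0.732 -0.014  0.009] zmax 0.012 [ 0.731 -0.016] [0.086 0.005] 72.3
top [412. 174.] 492 xy [ 0.696 -0.314  0.073] zmax 0.111 [ 0.712 -0.343] [0.046 0.092] 25.2
top [341. 214.] 2636 xy [ 0.633 -0.174  0.022] zmax 0.029 [ 0.576 -0.06 ] [0.523 0.187] 86.8
top [238. 244.] 1116 xy [0.524 0.108 0.015] zmax 0.018 [0.525 0.108] [0.112 0.064] 77.8
top [308. 251.] 1451 xy [ 0.51  -0.067  0.015] zmax 0.018 [ 0.512 -0.068] [0.114 0.083] 85.1
top [379. 273.] 661 xy [ 0.458 -0.234  0.05 ] zmax 0.053 [ 0.456 -0.245] [0.079 0.062] 75.7
top [258. 314.] 1421 xy [0.354 0.055 0.015] zmax 0.018 [0.353 0.054] [0.079 0.111] 71.5
scene [223. 175.] 980 xy [0.36  0.058 0.015] zmax 0.019 [0.351 0.063] [0.087 0.127] 69.0
scene [284. 193.] 972 xy [0.53  0.107 0.015] zmax 0.019 [0.524 0.115] [0.123 0.075] 78.2
scene [244. 286.] 3191 xy [ 0.639 -0.182  0.023] zmax 0.03 [ 0.574 -0.051] [0.519 0.189] 86.4
scene [239. 237.] 1410 xy [ 0.517 -0.067  0.015] zmax 0.019 [ 0.51 -0.06] [0.119 0.094] 84.7
scene [175. 273.] 781 xy [ 0.468 -0.239  0.05 ] zmax 0.054 [ 0.448 -0.237] [0.091 0.063] 1.4
scene [330. 277.] 975 xy [ 0.764 -0.027  0.024] zmax 0.035 [ 0.764 -0.02 ] [0.097 0.058] 72.3
scene [231. 362.] 586 xy [ 0.716 -0.328  0.076] zmax 0.112 [ 0.696 -0.321] [0.045 0.071] 82.9
```

View pics/crop0.png

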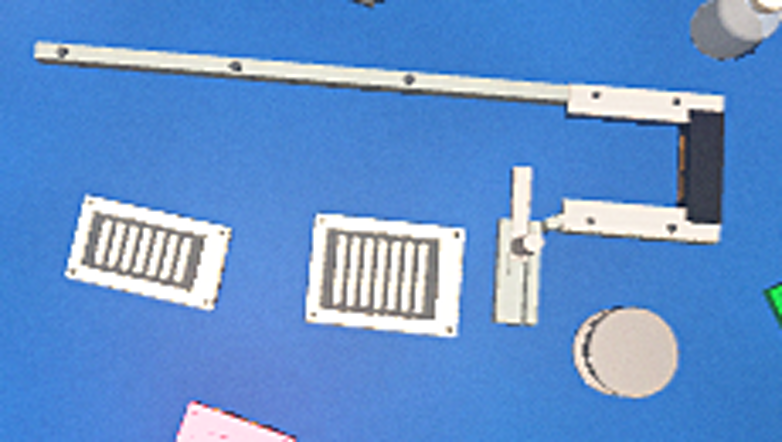

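View pics/crop1.png

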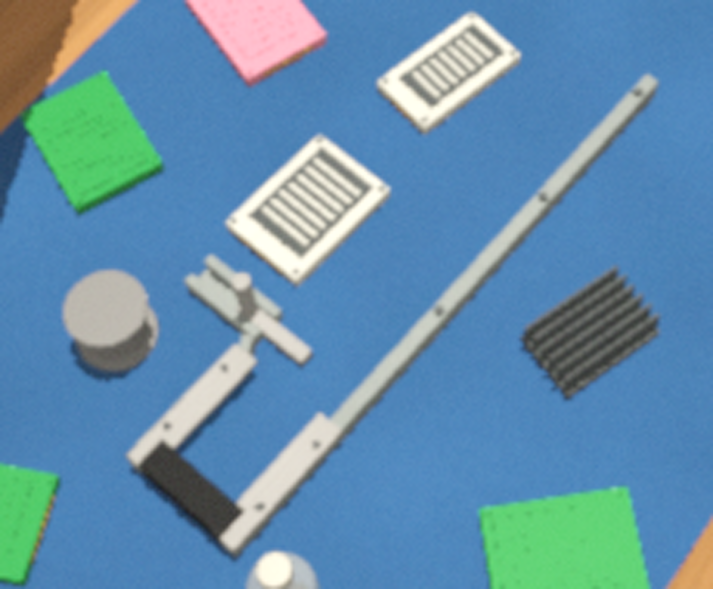

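Ribbed modules measured about 113×83 mm (wide, top px (308,251)) and 112×64 mm (narrow, (238,244)), so the choice is confirmed. Next I'll measure the dock frame and post from both fixed views.

Run:
```python
from h import *
for n in('top','scene'):
  f=dict(np.load(n+'0.npz')); W=cloud(f); hsv=cv2.cvtColor(f['img'],cv2.COLOR_RGB2HSV)
  x,y,z=W[...,0],W[...,1],W[...,2]
  # fence inner edge: for each y bin, min x of pixels with z in .019-.027
  m=(z>.017)&(z<.029)&(x>.6)&(x<.72)&(y>-.13)&(y<.22)&(hsv[...,1]<90)
  ys,xs=y[m],x[m]; pts=[]
  for b in np.arange(-.12,.2,.01):
    k=(ys>b)&(ys<b+.01)
    if k.sum()>2: pts.append((b+.005,xs[k].min(),xs[k].max()))
  p=np.array(pts); 
  a=np.polyfit(p[:,0],p[:,1],1); b=np.polyfit(p[:,0],p[:,2],1); print(n,'inner',a,'outer',b,'ymax',np.sort(ys)[-5:].round(4))
  # post
  m=(z>.055)&(z<.075)&(x>.45)&(x<.62)&(y>-.22)&(y<-.1); v,u=np.nonzero(m); print('post',m.sum(),np.median(W[m],0).round(4),u.mean(),v.mean())
  m=(z>.024)&(z<.04)&(x>.55)&(x<.72)&(y>-.32)&(y<-.22); print('conn',cv2.minAreaRect(W[m][:,:2].astype(np.float32)))
  m=(hsv[...,1]<90)&(abs(x-.512)<.06)&(abs(y+.068)<.07)&(z>.009)&(z<.025)
  r=cv2.minAreaRect(W[m][:,:2].astype(np.float32)); print('wide',r)
  m=(z>.055)
```

```text
top inner [0.06236565 0.65501075] outer [0.04297704 0.66913744] ymax [0.1946 0.1961 0.1965 0.1966 0.1967]
post 31 [ 0.5325 -0.1642  0.0642] 350.741935483871 240.6451612903226
conn ((0.6324164867401123, -0.27038267254829407), (0.09720347076654434, 0.16337618231773376), 88.9448013305664)
wide ((0.5114168524742126, -0.06595289707183838), (0.10988771170377731, 0.08031696081161499), 85.02976989746094)
scene inner [0.06615177 0.65873362] outer [0.0633679  0.67110137] ymax [0.1977 0.1983 0.1984 0.2006 0.2014]
post 36 [ 0.5376 -0.1629  0.0639] 216.22222222222223 261.0
conn ((0.6340378522872925, -0.26699820160865784), (0.16799363493919373, 0.09364518523216248), 0.02487115003168583)
wide ((0.5152976512908936, -0.0636635571718216), (0.11351649463176727, 0.08210170269012451), 84.73961639404297)
```

```bash
cat >> h.py <<'E'
def to(p,yawdeg):
    "shares for moving from the present pose to TCP p, tool down, yaw"
    T=tool(); G=R.from_euler('xyz',[np.pi,0,np.radians(yawdeg)]).as_matrix()
    d=T[:3,:3].T@(np.array(p)-T[:3,3])/0.3; r=np.degrees(R.from_matrix(T[:3,:3].T@G).as_rotvec())/60
    print('shift',d.round(3),'turn',r.round(3),'rows>=',round(max(np.linalg.norm(d)*6,np.linalg.norm(r)*7),1))
E
python3 -c "
from h import *
to([.378,-.40,.226],-127.2); to([.535,-.164,.226],-93.7)"
```

```text
shift [-0.752  0.576  0.   ] turn [ 0.001  0.    -0.56 ] rows>= 5.7
shift [-1.505e+00  1.147e+00  1.000e-03] turn [ 1.000e-03  1.000e-03 -1.119e+00] rows>= 11.4
```

```bash
python3 -m inch '0 -0.752 0.576 0 0 0 -0.56;0 -0.752 0.576 0 0 0 -0.56;0 -0.752 0.576 0 0 0 -0.56;0 -0.752 0.576 0 0 0 -0.56;0 -0.752 0.576 0 0 0 -0.56;0 -0.752 0.576 0 0 0 -0.56;0 -0.752 0.576 0 0 0 -0.56' 20; python3 -c "
from h import *
to([.540,-.160,.18],-93.7)"
```

```text
t: 0.85
eef_pos: [0.3799, -0.3972, 0.2268]
ee_rot: [-3.141, 0.001, -2.216]
force: [1.2, -0.8, 0.5]
width: 0.0879
shift [-0.952  0.05   0.157] turn [-0.001  0.    -0.555] rows>= 5.8
```

```bash
python3 -m inch '0 -0.95 0.05 0.15 0 0 -0.555;0 -0.95 0.05 0.15 0 0 -0.555;0 -0.95 0.05 0.15 0 0 -0.555;0 -0.95 0.05 0.15 0 0 -0.555;0 -0.95 0.05 0.15 0 0 -0.555;0 -0.95 0.05 0.15 0 0 -0.555;0 -0.95 0.05 0.15 0 0 -0.555;0 -0.95 0.05 0.15 0 0 -0.555'
python3 - <<'E'
from h import *
f=grab('wrist'); save('w1',f['img']); np.savez('w1.npz',**f)
E
```

```text
t: 1.65
eef_pos: [0.5385, -0.1637, 0.1809]
ee_rot: [3.14, -0.0, -1.638]
force: [-0.4, 0.0, 0.6]
width: 0.088
```

View pics/w1.png

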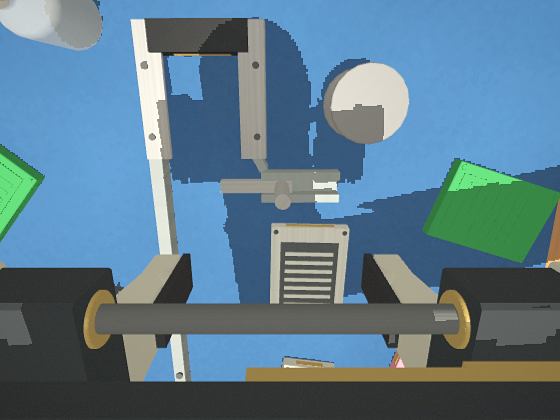

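The wrist view at (283,201) shows the post top, the bar tip at (221,185), the slot's lips at u≈165 and 242, and the wide module's brass leading end at (310,228). Now for precise numbers.

```bash
cat > dock.py <<'E'
from h import *
def meas(fn):
  f=dict(np.load(fn)) if isinstance(fn,str) else fn; W=cloud(f); hsv=cv2.cvtColor(f['img'],cv2.COLOR_RGB2HSV); S=hsv[...,1]
  x,y,z=W[...,0],W[...,1],W[...,2]
  m=((S<90)&(z>.017)&(z<.029)&(y<-.2)&(y>-.30)&(x>.53)&(x<.68)&(hsv[...,2]>110)).astype(np.uint8)
  k,l,st,ce=cv2.connectedComponentsWithStats(m)
  for i in range(1,k):
    if st[i,4]>150:
      w=W[l==i]; print('wall',ce[i].round(),np.round(np.median(w,0),4),cv2.minAreaRect(w[:,:2].astype(np.float32)))
  m=(z>.057)&(z<.075)&(x>.45)&(x<.62)&(y>-.24)&(y<-.1)
  if m.any(): v,u=np.nonzero(m); r=[(u.min()+u.max())/2,(v.min()+v.max())/2]; print('post',m.sum(),W[m].mean(0).round(4),'z',np.median(z[m]),'px',u.min(),u.max(),v.min(),v.max(),ray(f,*r,.065).round(4))
  return f,W
if __name__=='__main__':
  f,W=meas('w1.npz')
  for uv in [(133,19),(147,160),(265,19),(265,158),(247,53),(240,157),(165,53),(171,158)]: print(uv,ray(f,*uv,.023).round(4),W[uv[1],uv[0]].round(4))
  print('tip',ray(f,221,185,.013).round(4), 'conn l/r',ray(f,147,52,.028).round(4),ray(f,248,52,.028).round(4))
  c=f['img'][0:250,120:360]; save('w1c',cv2.resize(c,None,fx=2.4,fy=2.4,interpolation=cv2.INTER_CUBIC))
E
python3 dock.py
```

```text
wall [252.  96.] [ 0.5536 -0.2508  0.0226] ((0.5543720126152039, -0.24999713897705078), (0.10077698528766632, 0.02313997782766819), 86.44711303710938)
wall [153. 102.] [ 0.6416 -0.2522  0.0227] ((0.6419557929039001, -0.24983437359333038), (0.10035001486539841, 0.02284940518438816), 86.28751373291016)
post 234 [ 0.5336 -0.1665  0.064 ] z 0.06443444637251505 px 274 290 192 209 [ 0.5337 -0.1669  0.065 ]
(133, 19) [ 0.6462 -0.3175  0.023 ] [ 6.544e-01 -3.226e-01  2.000e-04]
(147, 160) [ 0.656  -0.2017  0.023 ] [ 6.648e-01 -1.984e-01  3.000e-04]
(265, 19) [ 0.5381 -0.3104  0.023 ] [ 5.385e-01 -3.150e-01 -5.000e-04]
(265, 158) [ 0.5469 -0.1963  0.023 ] [ 0.547  -0.196   0.0208]
(247, 53) [ 0.5552 -0.2859  0.023 ] [ 0.5554 -0.2861  0.0214]
(240, 157) [ 0.5699 -0.1988  0.023 ] [ 5.725e-01 -1.953e-01  3.000e-04]
(165, 53) [ 0.6243 -0.2905  0.023 ] [ 0.6257 -0.2911  0.0181]
(171, 158) [ 0.6335 -0.2021  0.023 ] [ 0.6342 -0.2018  0.021 ]
tip [ 0.5923 -0.1712  0.013 ] conn l/r [ 0.6376 -0.2915  0.028 ] [ 0.554 -0.286  0.028]
```

```bash
sleep 1
```

```text
(no output)
```

View pics/w1c.png

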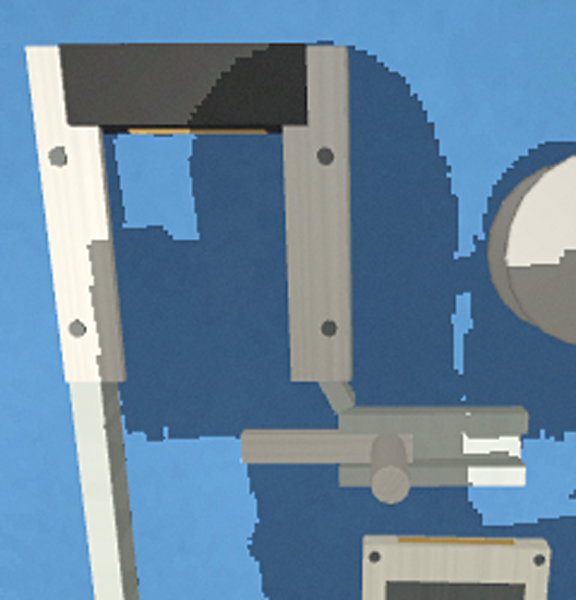

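```bash
python3 -c "
from h import *
to([.5337,-.1665,.030],-93.65)"
```

```text
shift [0.008 0.014 0.504] turn [ 0.001 -0.    -0.004] rows>= 3.0
```

```bash
python3 -m inch '0 0.008 0.014 0.3 0 0 0;0 0.008 0.014 0.4 0 0 0;0 0.008 0.014 0.5 0 0 0;0 0.008 0.014 0.5 0 0 0;1 0.008 0.014 0.5 0 0 0;1 0.008 0.014 0.5 0 0 0;1 0.008 0.014 0.5 0 0 0;1 0.008 0.014 0.5 0 0 0;1 0.008 0.014 0.5 0 0 0;1 0.008 0.014 0.5 0 0 0;1 0.008 0.014 0.5 0 0 0' 20
```

```text
t: 2.8
eef_pos: [0.5342, -0.1662, 0.0318]
ee_rot: [-3.141, 0.0, -1.639]
force: [0.3, -0.4, 0.5]
width: 0.0371
```

```bash
python3 -m inch '1 0 0 0 0 0 0;1 0 0 0 0 0 0;1 0 0 0 0 0 0;1 0 0 0 0 0 0;1 0 0 0 0 0 0' 20
```

```text
t: 3.3
eef_pos: [0.534, -0.1662, 0.0315]
ee_rot: [3.141, 0.0, -1.639]
force: [0.5, 0.2, 0.3]
width: 0.0136
```

Gripped on the 14 mm post. Next I draw it back about 37 mm along −dock y, which is tool +y.

```bash
python3 -m inch '1 0 0.03 0 0 0 0;1 0 0.06 0 0 0 0;1 0 0.09 0 0 0 0;1 0 0.115 0 0 0 0;1 0 0.122 0 0 0 0;1 0 0.122 0 0 0 0;1 0 0.122 0 0 0 0'
```

```text
t: 4.0
eef_pos: [0.4968, -0.1638, 0.0315]
ee_rot: [3.14, -0.0, -1.639]
force: [-1.8, -1.2, -1.6]
width: 0.014
```

```bash
python3 -m inch '0.3 0 0 0 0 0 0;0.3 0 0 0 0 0 0;0.3 0 0 0 0 0 0;0.3 0 0 -0.1 0 0 0;0.3 0 0 -0.25 0 0 0;0.3 0 0 -0.4 0 0 0;0.3 0 0 -0.4 0 0 0'
python3 - <<'E'
from h import *
import dock
f=grab('wrist'); save('w2',f['img']); np.savez('w2.npz',**f); dock.meas(f)
to([.47,-.12,.14],-48.65);to([.435,-.07,.14],-3.65)
E
```

```text
t: 4.7
eef_pos: [0.5018, -0.1641, 0.1582]
ee_rot: [-3.13, -0.0, -1.638]
force: [0.9, 0.4, -0.9]
width: 0.0599
wall [208. 100.] [ 0.5532 -0.2513  0.0226] ((0.5543165802955627, -0.24995157122612), (0.10130055993795395, 0.02351708896458149), 86.22634887695312)
wall [103. 107.] [ 0.6413 -0.2519  0.0227] ((0.6419997811317444, -0.24957144260406494), (0.10068586468696594, 0.023920290172100067), 86.08543395996094)
post 274 [ 0.497  -0.1643  0.0639] z 0.0643013137365184 px 276 293 203 222 [ 0.4967 -0.1644  0.065 ]
shift [-0.139  0.11   0.05 ] turn [-0.007 -0.002 -0.754] rows>= 5.3
shift [-0.297  0.238  0.049] turn [-0.006 -0.005 -1.504] rows>= 10.5
```

View pics/w2.png

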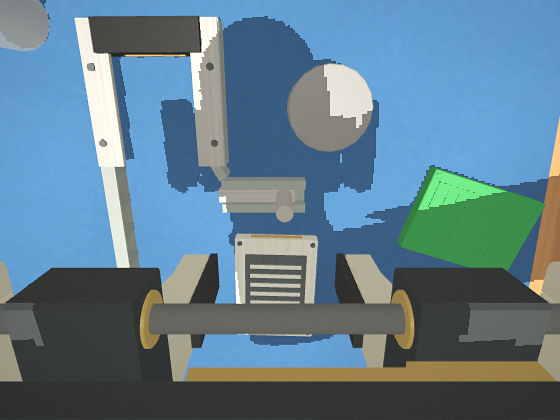

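The keeper is drawn: its post is at px (285,213), dock y ≈ −107 mm, so the value is about 1 mm. Turning the tool to push sideways towards the fence.

```bash
python3 -m inch '0.3 -0.15 0.12 0.05 0 0 -0.75;0.3 -0.15 0.12 0.05 0 0 -0.75;0.3 -0.15 0.12 0.05 0 0 -0.75;0.3 -0.15 0.12 0.05 0 0 -0.75;0.3 -0.15 0.12 0.05 0 0 -0.75;0.3 -0.15 0.12 0.05 0 0 -0.75;0.3 -0.15 0.12 0.05 0 0 -0.75'
python3 - <<'E'
from h import *
to([.435,-.07,.14],-3.65)
E
```

```text
t: 5.45
eef_pos: [0.4644, -0.1163, 0.1358]
ee_rot: [3.141, 0.001, -0.853]
force: [0.1, -0.2, -0.8]
width: 0.0613
shift [-0.181 -0.028 -0.014] turn [ 0.001  0.001 -0.754] rows>= 5.3
```

```bash
python3 -m inch '0.3 -0.18 -0.03 -0.014 0 0 -0.754;0.3 -0.18 -0.03 -0.014 0 0 -0.754;0.3 -0.18 -0.03 -0.014 0 0 -0.754;0.3 -0.18 -0.03 -0.014 0 0 -0.754;0.3 -0.18 -0.03 -0.014 0 0 -0.754;0.3 -0.18 -0.03 -0.014 0 0 -0.754;0.3 -0.18 -0.03 -0.014 0 0 -0.754'
cat >> h.py <<'E'
O=np.array([.6015,-.1995]); DX=np.array([-.0636,-.998]); DY=np.array([.998,-.0636])
def dk(p): d=np.asarray(p)[...,:2]-O; return np.stack([d@DX,d@DY],-1)
def wide(f,c,tol=.075):
    "wide module rect in dock frame: pixels at top height round c (world)"
    W=cloud(f); m=((W[...,2]>.009)&(W[...,2]<.0175)&(np.hypot(W[...,0]-c[0],W[...,1]-c[1])<tol)).astype(np.uint8)
    k,l,st,_=cv2.connectedComponentsWithStats(cv2.morphologyEx(m,cv2.MORPH_OPEN,np.ones((3,3),np.uint8))); i=1+np.argmax(st[1:,4])
    r=cv2.minAreaRect(W[l==i][:,:2].astype(np.float32)); b=cv2.boxPoints(r)
    print('wide px',st[i],'world',np.round(r,4) if 0 else r,'corners dock mm',(dk(b)*1000).round(1).tolist(),'centre dock mm',(dk(r[0])*1000).round(1))
E
python3 - <<'E'
from h import *
f=grab('wrist'); save('w3',f['img']); np.savez('w3.npz',**f)
print(dk(arm.get_state()['eef_pos']))
wide(f,(.513,-.066))
E
```

```text
t: 6.15
eef_pos: [0.4358, -0.0698, 0.1404]
ee_rot: [3.142, 0.001, -0.065]
force: [-0.1, -0.6, 0.7]
width: 0.0615
[-0.11889493 -0.17358538]
wide px [  195    54   143   107 14262] world ((0.5117966532707214, -0.06616917252540588), (0.11046406626701355, 0.08014760166406631), 84.80557250976562) corners dock mm [[-73.2, -139.6], [-71.1, -59.4], [-181.5, -56.5], [-183.7, -136.6]] centre dock mm [-127.4  -98. ]
```

View pics/w3.png

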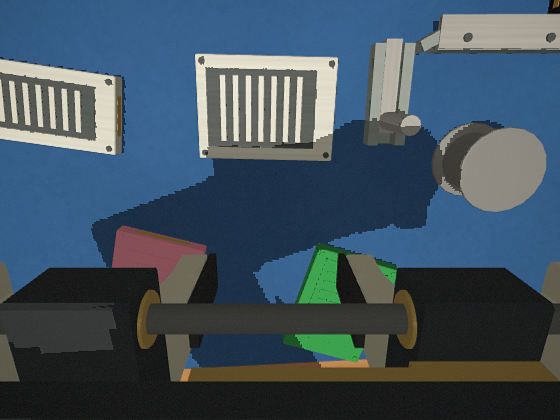

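Run:
```python
from h import *
f=dict(np.load('w3.npz')); W=cloud(f)
for uv in[(120,228),(205,247),(320,247),(395,268)]: print(W[uv[1]+2,uv[0]].round(3),(dk(W[uv[1]+2,uv[0]])*1e3).round())
f=dict(np.load('top0.npz'));W=cloud(f);hsv=cv2.cvtColor(f['img'],cv2.COLOR_RGB2HSV)
m=(hsv[...,0]>50)&(hsv[...,0]<75)&(hsv[...,1]>120)&(W[...,0]<.45)&(W[...,1]>-.25); print('green max x',W[m][:,0].max(),W[m][W[m][:,0].argmax()])
```

```text
[0.416 0.072 0.011] [-259. -202.]
[ 0.391 -0.     0.006] [-185. -223.]
[ 0.387 -0.106  0.014] [ -79. -220.]
[ 0.362 -0.175  0.014] [  -9. -241.]
green max x 0.3877341005148824 [ 0.3877341  -0.10662825  0.01543464]
```

```bash
python3 -m inch '0.3 0 -0.03 0.15 0 0 0;0.3 0 -0.03 0.3 0 0 0;0.3 0 -0.03 0.4 0 0 0;0.3 0 -0.03 0.44 0 0 0;0.3 0 -0.03 0.44 0 0 0'; python3 -c "
from h import *
print(dk(arm.get_state()['eef_pos']))"
```

```text
t: 6.7
eef_pos: [0.435, -0.0613, 0.0068]
ee_rot: [3.14, 0.004, -0.066]
force: [-1.1, -0.1, 0.0]
width: 0.0615
[-0.12736395 -0.17491473]
```

```bash
python3 -m inch '0.3 0.04 0 0 0 0 0;0.3 0.08 0 0 0 0 0;0.3 0.11 0 0 0 0 0;0.3 0.14 0 0 0 0 0;0.3 0.17 0 0 0 0 0;0.3 0.20 0 0 0 0 0;0.3 0.23 0 0 0 0 0;0.3 0.26 0 0 0 0 0;0.3 0.29 0 0 0 0 0;0.3 0.32 0 0 0 0 0;0.3 0.34 0 0 0 0 0;0.3 0.36 0 0 0 0 0'
python3 - <<'E'
from h import *
s=arm.get_state();print(dk(s['eef_pos']))
f=grab('wrist'); save('w4',f['img']); np.savez('w4.npz',**f)
g=grab('top'); save('t4',g['img'][150:300,195:425].repeat(3,0).repeat(3,1))
wide(f,s['eef_pos'][:2]+DY*.05,.09)
wide(g,s['eef_pos'][:2]+DY*.05,.08)
E
```

```text
t: 7.9
eef_pos: [0.5444, -0.0681, 0.0094]
ee_rot: [3.141, 0.001, -0.065]
force: [-5.7, 1.5, 7.8]
width: 0.0613
[-0.12748106 -0.06532935]
wide px [  148    83   258   206 41590] world ((0.5850759744644165, -0.0709935873746872), (0.11019895225763321, 0.09932436048984528), 86.39646911621094) corners dock mm [[-72.1, -74.2], [-72.1, 25.1], [-182.3, 25.1], [-182.3, -74.3]] centre dock mm [-127.2  -24.6]Traceback (most recent call last):
  File "<stdin>", line 6, in <module>
  File "h.py", line 30, in wide
    k,l,st,_=cv2.connectedComponentsWithStats(cv2.morphologyEx(m,cv2.MORPH_OPEN,np.ones((3,3),np.uint8))); i=1+np.argmax(st[1:,4])
                                                                                                               ~~~~~~~~~^^^^^^^^^^
    return _wrapfunc(a, 'argmax', axis=axis, out=out, **kwds)
    return bound(*args, **kwds)
ValueError: attempt to get argmax of an empty sequence
```

View pics/w4.png

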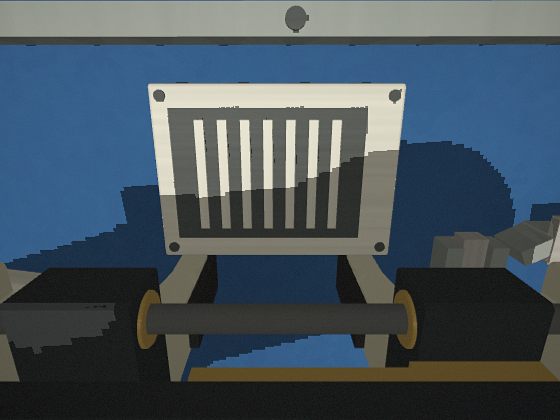

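View pics/t4.png

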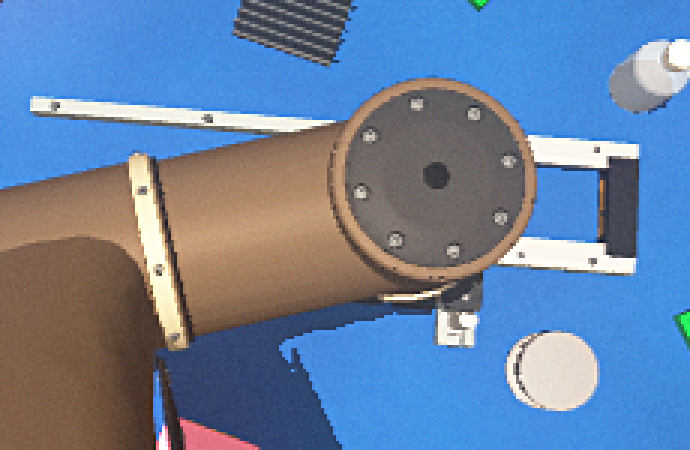

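The wrist view shows the module squared on the fingers, its corners at (150,85), (405,85) and (388,252). The gap to the fence inner face (v≈42) is about 16 mm. Closing it gently.

```bash
python3 -m inch '0.3 0.02 0 0 0 0 0;0.3 0.04 0 0 0 0 0;0.3 0.05 0 0 0 0 0;0.3 0.056 0 0 0 0 0;0.3 0.056 0 0 0 0 0'
python3 - <<'E'
from h import *
s=arm.get_state();print(dk(s['eef_pos']))
f=grab('wrist'); save('w5',f['img']); np.savez('w5.npz',**f)
wide(f,s['eef_pos'][:2]+DY*.05,.09)
E
```

```text
t: 8.5
eef_pos: [0.5608, -0.069, 0.0091]
ee_rot: [3.141, 0.001, -0.064]
force: [-5.8, 0.9, 7.6]
width: 0.0612
[-0.1276571  -0.04895702]
wide px [  148    82   258   207 41672] world ((0.6011862754821777, -0.0718970000743866), (0.11039253324270248, 0.10007793456315994), 86.29944610595703) corners dock mm [[-72.2, -58.5], [-72.1, 41.6], [-182.5, 41.7], [-182.6, -58.4]] centre dock mm [-127.3   -8.4]
```

View pics/w5.png

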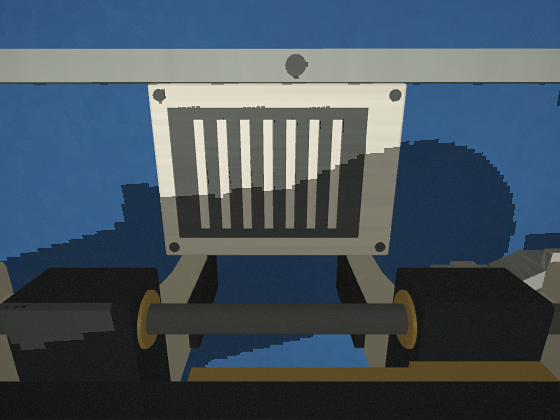

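```bash
python3 -m inch '0.3 0.004 0 0 0 0 0;0.3 0.006 0 0 0 0 0;0.3 0.006 0 0 0 0 0'
```

```text
t: 8.85
eef_pos: [0.5609, -0.0691, 0.009]
ee_rot: [3.141, 0.004, -0.065]
force: [-9.6, 3.3, 12.3]
width: 0.0613
```

The force rose with no further motion, so the module is flush on the fence (edge at v≈83). Backing off, lifting and turning to get behind the trailing edge.

```bash
python3 -m inch '0.3 -0.03 0 0 0 0 0;0.3 -0.08 0 0 0 0 0;0.4 -0.1 0 -0.15 0 0 0;0.5 -0.1 0 -0.3 0 0 0;0.66 -0.1 0 -0.45 0 0 0;0.66 -0.1 0 -0.45 0 0 0'
python3 - <<'E'
from h import *
p=O+DX*-.17+DY*-.04; to([*p,.14],-48.65); p=O+DX*-.217; to([*p,.14],-93.65)
E
```

```text
t: 9.45
eef_pos: [0.5375, -0.0666, 0.1507]
ee_rot: [-3.14, -0.012, -0.063]
force: [0.6, -0.7, -0.2]
width: 0.0347
shift [ 0.107 -0.138  0.037] turn [-0.006 -0.01   0.751] rows>= 5.3
shift [ 0.241 -0.294  0.039] turn [-0.011 -0.008  1.501] rows>= 10.5
```

```bash
python3 -m inch '0.66 0.107 -0.138 0.02 0 0 0.75;0.66 0.107 -0.138 0.02 0 0 0.75;0.66 0.107 -0.138 0.02 0 0 0.75;0.66 0.107 -0.138 0.02 0 0 0.75;0.66 0.107 -0.138 0.02 0 0 0.75;0.66 0.107 -0.138 0.02 0 0 0.75;0.66 0.107 -0.138 0.02 0 0 0.75'
python3 - <<'E'
from h import *
p=O+DX*-.220; to([*p,.14],-93.65)
E
```

```text
t: 10.15
eef_pos: [0.5682, -0.0276, 0.1378]
ee_rot: [-3.141, -0.0, -0.85]
force: [-0.5, -0.6, -0.5]
width: 0.03
shift [-0.015 -0.223 -0.007] turn [-0.001 -0.     0.749] rows>= 5.2
```

```bash
python3 -m inch '0.66 -0.015 -0.223 0 0 0 0.75;0.66 -0.015 -0.223 0 0 0 0.75;0.66 -0.015 -0.223 0 0 0 0.75;0.66 -0.015 -0.223 0 0 0 0.75;0.66 -0.015 -0.223 0 0 0 0.75;0.66 -0.015 -0.223 0 0 0 0.75;0.66 -0.015 -0.223 0 0 0 0.75'
python3 - <<'E'
from h import *
s=arm.get_state();print(dk(s['eef_pos']))
f=grab('wrist'); save('w6',f['img']); np.savez('w6.npz',**f)
wide(f,O-DX*.127,.09)
p=O+DX*-.220; to([*p,.007],-93.65)
E
```

```text
t: 10.85
eef_pos: [0.6152, 0.0199, 0.1377]
ee_rot: [-3.141, 0.0, -1.634]
force: [0.3, 0.3, -0.1]
width: 0.0299
[-0.21983422 -0.0002429 ]
wide px [  219     8   110   150 15540] world ((0.611365020275116, -0.07274764776229858), (0.10908393561840057, 0.08031977713108063), 86.38015747070312) corners dock mm [[-72.6, -38.4], [-72.6, 42.0], [-181.7, 41.9], [-181.7, -38.4]] centre dock mm [-127.1    1.8]
shift [-0.001 -0.001  0.436] turn [-0.     0.     0.002] rows>= 2.6
```

View pics/w6.png

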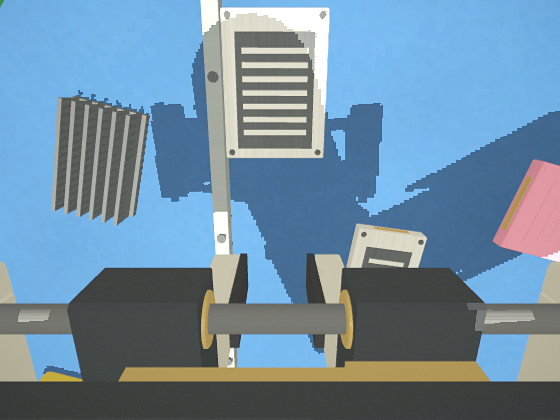

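The module lies flush on the fence (px 219–328, 8–157), with centre dock y +1.8 mm and trailing edge at −182 mm. The fingers are behind it, with the narrow module clear at (390,245). Lowering and pushing.

```bash
python3 -m inch '0.66 0 0 0.15 0 0 0;0.66 0 0 0.3 0 0 0;0.66 0 0 0.4 0 0 0;0.66 0 0 0.435 0 0 0;0.66 0 0 0.435 0 0 0;0.66 0.04 0 0.435 0 0 0;0.66 0.07 0 0.435 0 0 0;0.66 0.1 0 0.435 0 0 0;0.66 0.13 0 0.435 0 0 0;0.66 0.16 0 0.435 0 0 0;0.66 0.19 0 0.435 0 0 0;0.66 0.22 0 0.435 0 0 0'; python3 -m inch '0.66 0.035 0 0 0 0 0;0.66 0.07 0 0 0 0 0;0.66 0.105 0 0 0 0 0;0.66 0.14 0 0 0 0 0;0.66 0.175 0 0 0 0 0;0.66 0.2 0 0 0 0 0;0.66 0.2 0 0 0 0 0';  python3 - <<'E'
from h import *
s=arm.get_state();print(dk(s['eef_pos']))
f=grab('wrist'); save('w7',f['img']); np.savez('w7.npz',**f)
wide(f,s['eef_pos'][:2]+DX*.065,.09)
E
```

```text
t: 12.1
eef_pos: [0.612, -0.0459, 0.0089]
ee_rot: [-3.139, 0.001, -1.635]
force: [-1.5, 7.0, 8.2]
width: 0.0298
t: 12.8
eef_pos: [0.6075, -0.1069, 0.0083]
ee_rot: [-3.14, 0.0, -1.636]
force: [0.1, -0.2, -0.5]
width: 0.0299
[-0.09275212  0.00013104]
wide px [  174     0   195   268 44892] world ((0.6051012277603149, -0.16959646344184875), (0.11768628656864166, 0.08067052066326141), 86.45743560791016) corners dock mm [[28.8, -38.5], [28.7, 42.1], [-89.0, 41.9], [-88.8, -38.8]] centre dock mm [-30.1   1.7]
```

View pics/w7.png

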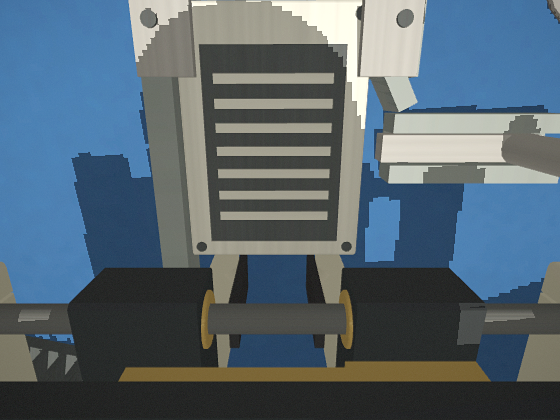

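The module has entered the mouth straight, with its leading end under the lips (v<75) and the keeper tip clear at (383,148). I'll push on slowly to home.

```bash
python3 -m inch '0.66 0.03 0 0 0 0 0;0.66 0.06 0 0 0 0 0;0.66 0.09 0 0 0 0 0;0.66 0.12 0 0 0 0 0;0.66 0.145 0 0 0 0 0;0.66 0.165 0 0 0 0 0;0.66 0.18 0 0 0 0 0;0.66 0.19 0 0 0 0 0;0.66 0.19 0 0 0 0 0'; python3 -c "
from h import *
print(dk(arm.get_state()['eef_pos']))"
```

```text
t: 13.75
eef_pos: [0.603, -0.1633, 0.0071]
ee_rot: [3.141, -0.0, -1.635]
force: [0.2, -1.2, 0.8]
width: 0.0297
[-0.03623342 -0.00083632]
```

```bash
python3 -m inch '0.66 0.006 0 0 0 0 0;0.66 0.012 0 0 0 0 0;0.66 0.018 0 0 0 0 0;0.66 0.022 0 0 0 0 0;0.66 0.022 0 0 0 0 0'
python3 - <<'E'
from h import *
s=arm.get_state();print(dk(s['eef_pos']))
f=grab('wrist'); save('w8',f['img']); np.savez('w8.npz',**f)
wide(f,s['eef_pos'][:2]+DX*.065,.09)
E
```

```text
t: 14.25
eef_pos: [0.6028, -0.1683, 0.0071]
ee_rot: [3.142, 0.001, -1.635]
force: [0.7, 6.7, -0.1]
width: 0.0299
[-0.03119866 -0.00068981]
wide px [  185     0   176   268 40832] world ((0.601189911365509, -0.23121029138565063), (0.1164349913597107, 0.08072733134031296), 86.44683837890625) corners dock mm [[90.0, -38.6], [89.8, 42.2], [-26.6, 42.0], [-26.5, -38.8]] centre dock mm [31.7  1.7]
```

View pics/w8.png

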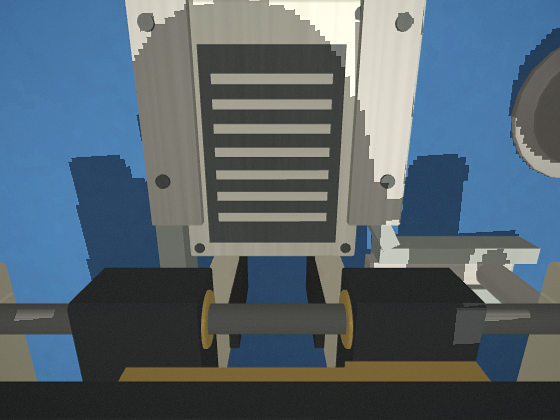

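```bash
python3 -m inch '0.66 0.004 0 0 0 0 0;0.66 0.007 0 0 0 0 0;0.66 0.007 0 0 0 0 0'; python3 -c "
from h import *
print(dk(arm.get_state()['eef_pos']))"
```

```text
t: 14.6
eef_pos: [0.6028, -0.1686, 0.0071]
ee_rot: [-3.141, 0.003, -1.635]
force: [-1.1, 18.2, 3.5]
width: 0.0302
[-0.03094173 -0.00066376]
```

It stopped moving and the force rose to 18 N, so it is seated on the connector. Backing off and checking.

```bash
python3 -m inch '0.66 -0.03 0 0 0 0 0;0.66 -0.1 0 0 0 0 0;0.66 -0.15 0 -0.1 0 0 0;0.5 -0.1 0 -0.25 0 0 0;0.4 -0.05 0.1 -0.4 0 0 0;0.4 0 0.2 -0.5 0 0 0;0.4 0 0.3 -0.5 0 0 0;0.4 0 0.3 -0.5 0 0 0'
python3 - <<'E'
from h import *
import dock
s=arm.get_state();print(dk(s['eef_pos']))
f=grab('wrist'); save('w9',f['img']); np.savez('w9.npz',**f); dock.meas(f)
wide(f,O+DX*.035,.09)
to([.4967,-.1644,.032],-93.65)
E
```

```text
t: 15.4
eef_pos: [0.51, -0.1661, 0.159]
ee_rot: [-3.14, 0.001, -1.637]
force: [0.4, 0.1, -0.1]
width: 0.0524
[-0.02752976 -0.09339941]
wall [217. 101.] [ 0.5532 -0.2511  0.0226] ((0.5543079376220703, -0.2498844414949417), (0.1010211780667305, 0.02345961704850197), 86.38477325439453)
wall [111. 108.] [ 0.6413 -0.252   0.0227] ((0.6418903470039368, -0.24963529407978058), (0.10023567080497742, 0.023353034630417824), 86.28770446777344)
post 273 [ 0.4972 -0.1643  0.0639] z 0.0642446951122147 px 285 302 204 223 [ 0.4972 -0.1647  0.065 ]
wide px [  120    55    98   141 10235] world ((0.6015340089797974, -0.2305191159248352), (0.11827661842107773, 0.08117678016424179), 86.41356658935547) corners dock mm [[90.1, -38.5], [90.1, 42.7], [-28.2, 42.5], [-28.1, -38.6]] centre dock mm [31.  2.]
shift [-0.002  0.051  0.421] turn [-0.002  0.    -0.001] rows>= 2.5
```

View pics/w9.png

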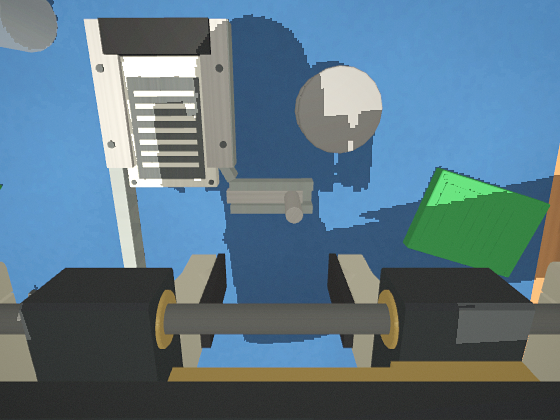

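Run:
```python
from h import *
f=dict(np.load('w9.npz'));W=cloud(f)
for u in(140,160,180,200):
    col=[(v,(dk(W[v,u])*1e3).round(1).tolist(),round(float(W[v,u,2])*1e3,1)) for v in list(range(50,60,2))+list(range(182,194,2))]
    print(u,col)
c=f['img'][40:240,80:330]; save('w9c',cv2.resize(c,None,fx=3,fy=3,interpolation=cv2.INTER_CUBIC))
```

```text
140 [(50, [92.4, 11.9], 28.1), (52, [91.0, 12.1], 27.8), (54, [89.9, 13.2], 25.5), (56, [89.8, 18.0], 12.8), (58, [88.2, 17.9], 13.7), (182, [-15.1, 30.8], 13.8), (184, [-17.2, 31.2], 13.2), (186, [-19.1, 31.6], 12.9), (188, [-24.1, 36.9], 0.7), (190, [-26.4, 37.7], -0.5), (192, [-28.3, 37.7], -0.1)]
160 [(50, [92.4, -3.5], 28.0), (52, [91.1, -2.9], 26.5), (54, [89.9, -2.1], 24.5), (56, [89.8, 1.7], 12.9), (58, [88.3, 1.8], 13.0), (182, [-15.0, 12.3], 14.7), (184, [-17.1, 12.9], 13.7), (186, [-19.0, 13.2], 13.2), (188, [-24.3, 18.0], 0.2), (190, [-26.3, 18.3], 0.0), (192, [-28.1, 18.3], 0.7)]
180 [(50, [92.4, -18.8], 27.4), (52, [91.0, -18.7], 27.7), (54, [89.9, -17.8], 24.5), (56, [89.7, -14.7], 13.3), (58, [88.0, -15.0], 14.9), (182, [-15.3, -5.4], 13.3), (184, [-17.2, -5.2], 13.1), (186, [-18.9, -5.2], 13.7), (188, [-24.5, -0.8], -0.5), (190, [-26.3, -0.8], 0.1), (192, [-28.4, -0.5], -0.4)]
200 [(50, [92.3, -34.3], 27.9), (52, [91.1, -33.9], 26.2), (54, [90.0, -33.2], 23.6), (56, [88.5, -33.1], 23.6), (58, [87.2, -32.7], 22.2), (182, [-15.1, -23.8], 14.2), (184, [-17.2, -23.4], 13.3), (186, [-19.3, -23.1], 12.5), (188, [-24.5, -19.9], -0.7), (190, [-26.0, -20.2], 1.1), (192, [-28.4, -19.7], -0.4)]
```

```bash
sleep 1
```

```text
(no output)
```

View pics/w9c.png

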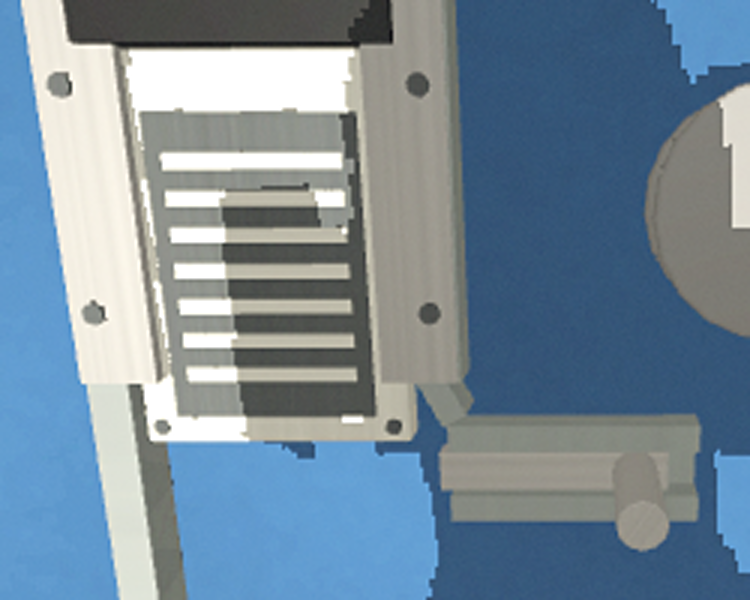

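The crop confirms it: leading edge against the connector (dock x ≈ 90), trailing edge at −20 mm over the whole width, keeper clear. Now pinching the post and pushing the keeper across.

```bash
python3 -m inch '0.4 0 0.045 0.15 0 0 0;0.4 0 0.045 0.3 0 0 0;0.4 0 0.045 0.4 0 0 0;0.4 0 0.045 0.418 0 0 0;1 0 0.045 0.418 0 0 0;1 0 0.045 0.418 0 0 0;1 0 0.045 0.418 0 0 0;1 0 0.045 0.418 0 0 0;1 0 0.045 0.418 0 0 0;1 0 0.045 0.418 0 0 0;1 0 0.045 0.418 0 0 0;1 0 0.045 0.418 0 0 0' 20; python3 -c "
from h import *
print(dk(arm.get_state()['eef_pos']))"
```

```text
t: 16.65
eef_pos: [0.4998, -0.1649, 0.0325]
ee_rot: [-3.141, -0.0, -1.635]
force: [-0.9, 1.4, 5.6]
width: 0.0134
[-0.02805287 -0.1036539 ]
```

```bash
python3 -m inch '1 0 -0.03 0 0 0 0;1 0 -0.06 0 0 0 0;1 0 -0.09 0 0 0 0;1 0 -0.115 0 0 0 0;1 0 -0.135 0 0 0 0;1 0 -0.148 0 0 0 0;1 0 -0.148 0 0 0 0;1 0 -0.148 0 0 0 0'; python3 -c "
from h import *
print(dk(arm.get_state()['eef_pos']))"
```

```text
t: 17.45
eef_pos: [0.545, -0.1678, 0.0325]
ee_rot: [-3.139, -0.0, -1.635]
force: [2.1, -0.1, 3.4]
width: 0.0132
[-0.028085   -0.05837729]
```

```bash
python3 -m inch '0.4 0 0 0 0 0 0;0.4 0 0 0 0 0 0;0.4 0 0 0 0 0 0;0.4 0 0 -0.1 0 0 0;0.4 0 0 -0.25 0 0 0;0.4 0 0 -0.4 0 0 0;0.4 0 0 -0.5 0 0 0;0.4 0 0 -0.5 0 0 0'
python3 - <<'E'
from h import *
import dock
f=grab('wrist'); save('w10',f['img']); np.savez('w10.npz',**f); f,W=dock.meas(f)
for u in range(90,220,15):
    col=W[120:260,u]; d=dk(col)*1e3; k=(col[:,2]>.0105)&(col[:,2]<.016)&(d[:,0]<0)&(d[:,0]>-40)
    if k.any(): print(u,'y',d[k,1].mean().round(1),'x',d[k,0].min().round(1),d[k,0].max().round(1),[ (round(a,1)) for a in d[k,0]][:60:3])
E
```

```text
t: 18.25
eef_pos: [0.5461, -0.168, 0.1868]
ee_rot: [-3.134, -0.0, -1.634]
force: [-0.0, 0.2, -0.0]
width: 0.0526
wall [263. 101.] [ 0.5538 -0.2506  0.0226] ((0.5543724894523621, -0.2500690519809723), (0.1008542850613594, 0.02305665984749794), 86.31807708740234)
wall [167. 106.] [ 0.6416 -0.2522  0.0227] ((0.6420060992240906, -0.24970021843910217), (0.10055509954690933, 0.02297182008624077), 86.40360260009766)
post 223 [ 0.545  -0.1674  0.0639] z 0.0645355134091476 px 271 287 194 211 [ 0.545 -0.168  0.065]
180 y 39.8 x -39.0 -2.3 [np.float64(-2.3), np.float64(-5.2), np.float64(-8.3), np.float64(-11.6), np.float64(-14.2), np.float64(-17.4), np.float64(-31.3), np.float64(-34.1), np.float64(-37.3)]
195 y 24.0 x -19.4 -0.3 [np.float64(-0.3), np.float64(-3.2), np.float64(-6.6), np.float64(-9.3), np.float64(-12.3), np.float64(-15.3), np.float64(-18.4)]
210 y 9.3 x -19.2 -0.1 [np.float64(-0.1), np.float64(-3.3), np.float64(-6.2), np.float64(-9.0), np.float64(-12.2), np.float64(-15.3), np.float64(-18.3)]
```

View pics/w10.png

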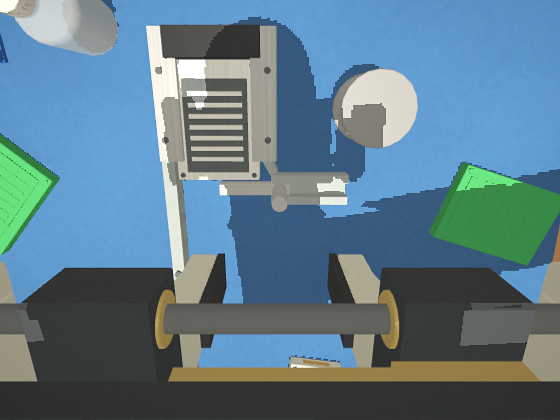

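The post is at dock y −58.4, so the keeper is at about 49.6 mm, with its bar (220–270,185) behind the module. The last check is the bystanders, from the fixed views.

Run:
```python
from h import *
f=grab('scene'); save('s11',f['img']); a=dict(np.load('scene0.npz'))['img']
for n,(u,v) in dict(narrow=(284,193),spool=(175,273),heatsink=(330,277),flux=(231,362),driver=(312,116)).items():
    w=24; d=np.abs(a[v-w:v+w,u-w:u+w].astype(int)-f['img'][v-w:v+w,u-w:u+w]).max(2); print(n,'changed px share',(d>40).mean().round(3))
s=arm.get_state(); print(s['force'],s['width'],np.abs(s['qd']).max())
```

```text
narrow changed px share 0.0
spool changed px share 0.225
heatsink changed px share 0.0
flux changed px share 0.0
driver changed px share 0.0
[ 0.11161904 -0.54068155 -0.8682597 ] 0.05252113685463373 0.030356199571488014
```

View pics/s11.png

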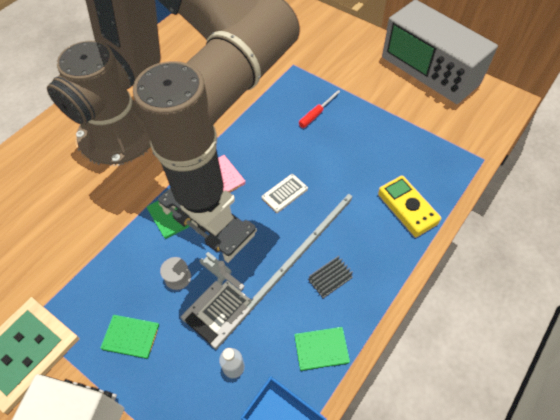

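All bystanders are in place; the changed pixels on the spool at (175,273) are only arm shadow. The module is in the slot, the keeper is across, and the arm is clear. Handing in.

```bash
python3 -c "
from station import arm
print(arm.job_done())"
```

```text
the job is handed in; nothing more can be done
None
```

The wide module is home in the slot with the keeper bar across behind it, and the job is handed in. It took about 18 s of the 69 s, and the hand-in reported no verdict.

**What I did:** I pinched the keeper post and drew the bar back. I then pushed the wide module flush against the fence, pushed it along the fence into the slot until it stopped at the connector, slid the keeper across, and let go.

**Last checks:**
- **Module:** The leading edge is at the connector face (dock x about 90 mm) and the trailing edge is at about −20 mm. It sits about 1.7 mm towards the fence and straight to within the measurement. The largest force seen in that last push was about 18 N.
- **Keeper:** It read about 1 mm when drawn back and about 49.6 mm at the end. It was probably nudged to about 4 mm when I re-gripped the post, still under the 10 mm limit.
- **Bystanders:** The scene image is unchanged around the narrow module, heat sink, flux bottle and screwdriver. The spool's patch changed by 22%. It stands where it did in the picture, and I put the change down to the arm's shadow; I did not re-measure its position.
- **Disagreement:** Automatic rectangle fits made while the module was in or entering the slot gave it 116–118 mm long, because neighbouring parts merged into the shape. I used direct edge readings instead.

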